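Sort clamp bolts into the gauge rack and close its keeper

ROBOT

A 7-joint arm with a two-finger parallel gripper is mounted at the origin on the work surface. World frame = base frame: x ahead of the robot, y to its left, z up, the work surface at z = 0. Lengths are in m, angles in rad, forces in N, time in s.
With the tool pointing down it reaches from about 0.425 to 0.875 m from the base axis. Payload 8.4 kg.
Tool frame: the origin (TCP) lies on the centre line of the jaws, within the pads' length; the fingertips stand manip.nose_length ahead of it and the grasp point (between the pads) lies 5 mm behind it (manip.nose_length is the distance from the TCP to the fingertips, in m); z points along the fingers, y is the line along which they close (so a half turn about z gives the same grasp; the last joint's range is limited). The gripper opens to 85 mm and grips with 20 to 120 N. Pads are 22 mm wide; open, the fingers measure 114 mm over their backs; the gripper's body (76 mm by 85 mm) begins 54 mm behind the grasp point. The pads swing forward as they close: fully open they stand 13 mm farther back than shut.
Start: joints at [1.12, 0.333, 0.04, 1.465, -0.013, 1.343, -0.059], TCP at [0.224, -0.61, 0.245] pointing down, gripper open.
Joint ranges: [-2.58, 2.58], [-0.38, 2.09], [-1.3, 1.39], [0.25, 2.4], [-1.5, 4.64], [0.08, 2.09], [-2.65, 2.65]. Speed limits (rad/s): [2.22, 2.22, 2.79, 2.79, 3.14, 3.14, 3.14].

INTERFACE

Orientations are given as a unit quaternion [w, x, y, z].
In Python, from workcell import monitor, viewer, ticket, nets, manip gives the robot as it stands. The module is installed in compiled form; this text tells all that it offers.
- The arm moves only by the shell command python3 -m creep 'ROWS' [FORCE]. ROWS is JSON, a list of rows, each a list of 5 numbers: the shift along the tool's x, y, z in cm, then the turn about the tool's z in degrees, then the opening in per cent of the stroke, from 0 (shut) to 100 (fully open). A call has 1 to 12 rows; each row is the pose to reach, as a shift and turn from the pose commanded when the call began, along the tool's axes at that moment; what a row does not reach only later rows make up. A row lasts 1/10 s, in which the tool goes at most 50 mm and 8.59 degrees, less where a joint would pass 70% of its speed; a pose out of reach is approached as far as the arm can. A call with a gripper value outside its range is refused whole. The fingers move at their own pace and stop on an object; FORCE is the grip in N (left out, the last holds). Time passes only in rows, so rows that repeat a pose let the fingers close. It gives the time, the measured TCP pose, the force, the opening and the grip force at its end, in the units of the state.
- monitor.observe(): the state, without advancing time (a new reading comes with each control period).
- viewer.get_image(name): name is "scene" or "top" or "wrist"; returns a dict with "image" (420x560x3 uint8, blue, green, red), "z_map" (420x560 float32, m along the optical axis (not along the pixel's ray), 0 where there is no reading), "mtx" (3x3 intrinsics, pixels), "k1" (the pictures are not rectified: a ray, as slopes to the right and down, at radius r is drawn at 1 + k1 r^2 times it, then the intrinsics apply), "R" (3x3) and "t" (3): a world point X has camera coordinates R X + t; the wrist camera has in their place "T_tool_cam" (4x4, takes a point from camera to tool coordinates, whose origin is the TCP and whose axes are the flange's). Camera axes: x right, y down, z forward; pixel columns grow to the right and rows downward; lengths in m; the calibration is good to about 2 mm. A picture is of the moment at which its call begins: read the wrist's pose just before it.
- ticket.sign_off(): hands the job in; it is judged then, once.
Trained networks look in the newest picture that a camera, given by its name, has taken for a name from the list of things; names that differ only in an ending like _2 or _b are one class to them, and where a whole thing is asked for, a point or a joint stands for the part that bears it (a point fixed in the world has none). Each returns a list of dicts, best first, with "confidence" (0 to 1); they miss things now and then, are a little off and sometimes report something else, mostly with a low value. They report only what shows in the picture. A call takes as long as a camera call. They do not tell look-alikes from the thing itself.
- nets.masks_of(camera, label): "pixels" (420x560 bool, what is visible of it) and "extent" ([left, top, right, bottom] in pixels, round what is visible of it).
The state is a dict: "time_s": time; "joint_positions": joint angles; "joint_vel": joint speeds; "joint_efforts": joint torques, N m; "ee_pos": TCP position; "eef_rot": TCP orientation; "contact_force": force on the tool from outside, world axes, zero at the start; "ft_torque": the same for the moment, N m; "width": finger opening in m; "gripper_force": force on a finger pad.
Only numpy, scipy, OpenCV 4.12 (cv2) and the standard library are available. Lean on these libraries where they do the work, as an engineer would, in place of code of your own. Each camera call takes 0.05 s, during which the arm holds its last target. There are 200 camera calls.

TASK

Sort the two loose clamp bolts by length into the gauge rack: lay each one, without dropping it, fully down in the shortest slot that takes it, and leave the long bolt already in its slot alone. Once both are in, swing the rack's keeper bar by its black handle until it lies square across the three slots, its tip over the small rest stub, and let go; do not disturb the angle iron, hammer or wrench.

Things in the scene. Friction and masses are not known exactly. Their poses are not given: they have to be found in the camera images.
- short_bolt: black steel bolt 80 mm long: hex head and equal hex nut flush on its two ends (24 mm across flats, 12 mm thick), threaded shaft 16 mm thick and 56 mm long between. Lies level on a flat of its hex ends, does not roll. Origin on the axis, half way along, 12 mm above what it lies on; x along the axis; either way round is right. Starts loose on the table; belongs in the shortest slot. About 0.2 kg.
- medium_bolt: black steel bolt 110 mm long: hex head and equal hex nut flush on its two ends (24 mm across flats, 12 mm thick), threaded shaft 16 mm thick and 86 mm long between. Lies level on a flat of its hex ends, does not roll. Origin on the axis, half way along, 12 mm above what it lies on; x along the axis; either way round is right. Starts loose on the table; belongs in the middle slot. About 0.25 kg.
- long_bolt: black steel bolt 140 mm long: hex head and equal hex nut flush on its two ends (24 mm across flats, 12 mm thick), threaded shaft 16 mm thick and 116 mm long between. Lies level on a flat of its hex ends, does not roll. Origin on the axis, half way along, 12 mm above what it lies on; x along the axis; either way round is right. Starts, and stays, in the longest slot of the rack.
- rack: aluminium plate 180 x 200 mm, 12 mm thick (its top is the slots' floor), fixed to the table, with three parallel gauge slots 60 mm apart. Origin under its centre, on the table; x along the slots, y across them towards the keeper's pivot. At each end a slot has a grey U-shaped pocket, top 34 mm above the table; between the pockets it is open to the sides, so fingers fit beside a bolt's shaft.
- slot_short (a point): middle of the shortest slot, at the height of a bolt axis: where a bolt's middle lies when fully down. Slot 90 mm long between its end stops, along the rack's x; each end pocket has an 8 mm end stop and two 8 mm cheeks, 35 mm apart inside, reaching 16 mm inward. A longer bolt rides up on the stops. At y +60 mm in the rack, 24 mm above the table.
- slot_medium (a point): middle of the middle slot, at the height of a bolt axis: where a bolt's middle lies when fully down. Slot 120 mm long between its end stops, along the rack's x; each end pocket has an 8 mm end stop and two 8 mm cheeks, 35 mm apart inside, reaching 16 mm inward. A longer bolt rides up on the stops. At y 0 in the rack, 24 mm above the table.
- slot_long (a point): middle of the longest slot, at the height of a bolt axis: where a bolt's middle lies when fully down. Slot 150 mm long between its end stops, along the rack's x; each end pocket has an 8 mm end stop and two 8 mm cheeks, 35 mm apart inside, reaching 16 mm inward. A longer bolt rides up on the stops. At y -60 mm in the rack, 24 mm above the table; filled from the start.
- keeper (a joint): angle of the keeper, a dark flat bar 236 x 18 mm, top 54 mm above the table, swinging level about an upright pivot. 0: square across the slots, along the rack's -y, tip over the 42 mm high rest stub. Positive: clockwise from above; 1.57 points along the rack's -x. Range -0.5 to 2.5, no stop at 0. Starts open, 1.35 to 2.1. Friction holds it where left; needs 1 to 3 N at the handle.
- keeper_handle (a point): middle of the keeper's handle: an upright black round post 16 mm in diameter and 50 mm tall standing on the bar, 95 mm from the pivot; the post reaches from 54 to 104 mm above the table, this point is 82 mm above it.
- keeper_pivot (a point): on the keeper's upright turning axis, 82 mm above the table, at x 0, y +125 mm in the rack.
- angle_iron: dark steel angle offcut 160 x 40 x 40 mm, loose bystander; origin at the centre of its underside, x along it.
- hammer: hammer lying on the table, bystander; x along its handle.
- wrench: open-ended wrench lying on the table, bystander; x along it.
Mind the look-alikes: they are no part of the job. Leave any blue look-alike of the short_bolt alone.

How it is judged:
On the way:
1. both loose bolts lie released and fully down in their own slots while the keeper is still open (over 0.8 rad) (distance between short_bolt and slot_short below 0.009 m and z of each of short_bolt, medium_bolt in the frame of rack below 0.029 m and angle between the x axis of each of short_bolt, medium_bolt and the x axis of rack, either way round below 0.15 rad and distance between medium_bolt and slot_medium below 0.009 m and contact force between each of short_bolt, medium_bolt and the fingers below 0.1 N and value of joint keeper above 0.8 rad), for 0.2 s.
At the end, for the whole second after the job is handed in: The short, medium and long bolts lie fully down in the shortest, middle and longest slot (middle within 9 mm of the slot's point and less than 29 mm above the table, along the slot within 0.15 rad), at rest and released; the keeper bar is at rest, released, within 0.1 rad of square across the slots (distance between short_bolt and slot_short below 0.009 m and z of each of short_bolt, medium_bolt, long_bolt in the frame of rack below 0.029 m and angle between the x axis of each of short_bolt, medium_bolt, long_bolt and the x axis of rack, either way round below 0.15 rad and distance between medium_bolt and slot_medium below 0.009 m and contact force between each of short_bolt, medium_bolt, keeper and the fingers below 0.1 N and distance between long_bolt and slot_long below 0.009 m and linear speed of each of short_bolt, medium_bolt below 0.02 m/s and value of joint keeper between -0.1 and 0.1 rad and velocity of joint keeper between -0.05 and 0.05 rad/s); the robot touches nothing.
It fails at once if the long bolt is moved more than 15 mm (distance of long_bolt from where it was at the start of the episode above 0.015 m).
It fails at once if the angle iron, hammer or wrench is moved more than 30 mm (distance of any of angle_iron, hammer, wrench from where it was at the start of the episode above 0.03 m).
It fails at once if a bolt is dropped (falls free at over 0.9 m/s, some 40 mm) ((linear speed of short_bolt above 0.9 m/s and contact force between short_bolt and anything else below 0.05 N) or (linear speed of medium_bolt above 0.9 m/s and contact force between medium_bolt and anything else below 0.05 N)).
It also fails if it takes over 72 s, if anything falls off the work surface, if the arm or the gripper's body presses on something with over 40 N, if the wrist force passes 120 N, or if a joint passes its speed limit or range.

## Working session

There is one attempt and no reset: what is moved stays moved. The work goes in short steps, Python scripts to look and compute and a shell command to move; the robot and the scene stay as the last step left them, time stands still between calls to the robot, and variables do not carry over. Pictures are saved under pics/ and viewed, at most 10 in all, crops included, and the job is handed in when it is done.

```bash
mkdir -p pics
cat > h.py <<'E'
import numpy as np, cv2
from workcell import monitor, viewer, ticket, nets, manip
from scipy.spatial.transform import Rotation as Ro
def tool():
    s=monitor.observe(); q=s["eef_rot"]
    return np.array(s["ee_pos"]), Ro.from_quat([q[1],q[2],q[3],q[0]]).as_matrix()
def shot(name):
    p,R=tool(); d=viewer.get_image(name)
    if name=="wrist":
        T=np.array(d["T_tool_cam"]); d["A"]=R@T[:3,:3]; d["c"]=R@T[:3,3]+p
    else:
        d["A"]=np.array(d["R"]).T; d["c"]=-d["A"]@np.array(d["t"])
    return d
def rays(d,uv):
    uv=np.asarray(uv,float).reshape(-1,1,2)
    s=cv2.undistortPoints(uv,np.array(d["mtx"],float),np.array([d["k1"],0,0,0,0.])).reshape(-1,2)
    return np.c_[s,np.ones(len(s))]
def atz(d,uv,z):
    w=rays(d,uv)@d["A"].T
    return d["c"]+w*((z-d["c"][2])/w[:,2])[:,None]
def pts(d,mask):
    v,u=np.nonzero(mask&(d["z_map"]>0)); z=d["z_map"][v,u]
    return (rays(d,np.c_[u,v])*z[:,None])@d["A"].T+d["c"]
E
python3 - <<'E'
from h import *
s=monitor.observe(); print(s["time_s"],s["ee_pos"],s["eef_rot"],s["width"],manip.nose_length)
R=tool()[1];print(R.round(2))
for n in("top","scene"):
    d=shot(n); cv2.imwrite(f"pics/{n}0.png",d["image"]); print(n,d["c"])
    for l in("short_bolt","medium_bolt","long_bolt","rack","keeper","angle_iron","hammer","wrench"):
        for m in nets.masks_of(n,l):
            P=pts(d,m["pixels"])
            if len(P): print(l,round(m["confidence"],2),np.round(m["extent"]).astype(int),np.median(P,0).round(3),P[:,2].max().round(3),len(P), np.round(2*cv2.minAreaRect(P[:,:2].astype(np.float32))[1][0]/2,3),np.round(cv2.minAreaRect(P[:,:2].astype(np.float32))[1][1],3))
E
```

```text
0.0 [ 0.22378762 -0.60980312  0.24441784] [-7.77286796e-04  9.84574925e-01  1.74961639e-01 -1.94778285e-04] 0.08528276748222875 0.014
[[ 0.94  0.34 -0.  ]
 [ 0.34 -0.94  0.  ]
 [-0.   -0.   -1.  ]]
top [ 0.49096898 -0.11631566  1.13787443]
short_bolt 0.7 [289 247 319 268] [ 0.494 -0.205  0.019] 0.029 246 0.026 0.08
short_bolt 0.63 [276 200 289 231] [ 0.603 -0.154  0.02 ] 0.029 193 0.024 0.078
short_bolt 0.24 [248 133 282 195] [ 0.728 -0.095  0.007] 0.013 478 0.038 0.175
medium_bolt 0.62 [101 205 199 323] [0.52  0.199 0.013] 0.107 5433 0.309 0.244
medium_bolt 0.58 [345 212 357 253] [ 0.554 -0.334  0.019] 0.031 252 0.109 0.024
long_bolt 0.89 [173 208 188 270] [0.534 0.114 0.031] 0.04 426 0.145 0.027
rack 0.73 [102 205 198 325] [0.519 0.199 0.013] 0.108 5666 0.313 0.252
rack 0.28 [102 235 126 328] [0.435 0.28  0.055] 0.107 737 0.235 0.047
keeper 0.81 [100 235 126 325] [0.437 0.28  0.055] 0.107 746 0.242 0.049
angle_iron 0.97 [184 124 200 185] [0.758 0.098 0.006] 0.044 782 0.162 0.042
hammer 0.9 [410 186 442 283] [ 0.58  -0.522  0.024] 0.033 1063 0.086 0.265
wrench 0.73 [250 136 278 195]
[... 437 characters left out ...]
  0.111 0.031] 0.041 271 0.03 0.151
rack 0.74 [327 132 432 226] [0.537 0.194 0.014] 0.109 4235 0.283 0.354
keeper 0.58 [373 131 427 178] [0.447 0.28  0.054] 0.109 556 0.102 0.258
keeper 0.53 [ 63 204 113 286] [ 0.637 -0.526  0.024] 0.032 1348 0.088 0.263
angle_iron 0.62 [353 230 405 290] [0.78  0.082 0.008] 0.043 1030 0.162 0.044
hammer 0.66 [ 65 204 114 284] [ 0.642 -0.527  0.024] 0.032 1242 0.088 0.257
wrench 0.69 [373 134 427 180] [0.447 0.28  0.054] 0.108 493 0.242 0.073
wrench 0.65 [279 244 299 302] [ 0.746 -0.101  0.007] 0.013 606 0.038 0.181
wrench 0.46 [355 230 400 290] [0.775 0.082 0.008] 0.043 1043 0.188 0.044
wrench 0.45 [328 132 431 225] [0.537 0.196 0.014] 0.109 4263 0.281 0.332
```

Run:
```python
import cv2
i=cv2.imread("pics/top0.png")[115:335,95:455]
cv2.imwrite("pics/topc.png",cv2.resize(i,(800,489),interpolation=3))
i=cv2.imread("pics/top0.png")[190:280,260:370]
cv2.imwrite("pics/topd.png",cv2.resize(i,(660,540),interpolation=3))
```

```text
(no output)
```

View pics/topc.png

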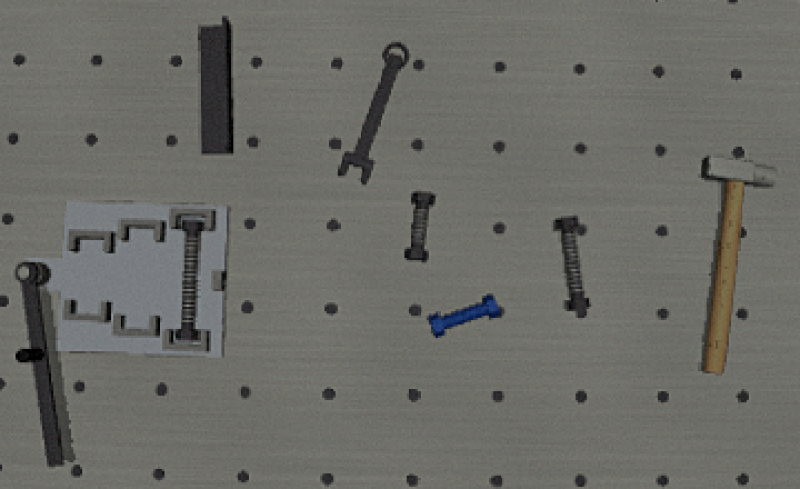

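View pics/topd.png

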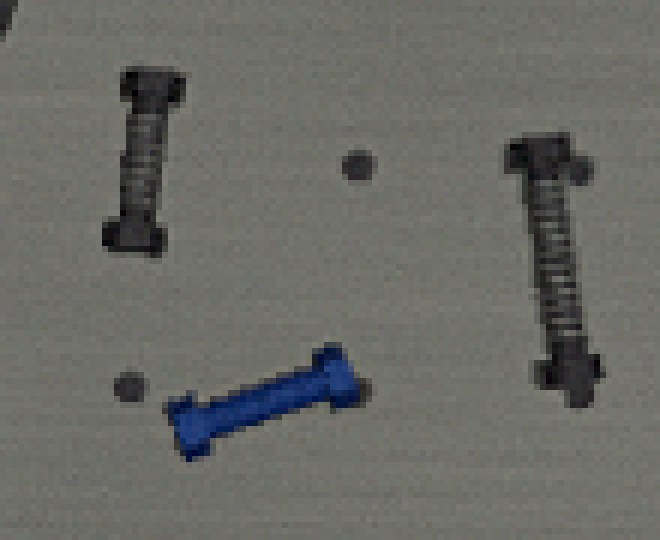

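Candidates for short_bolt: a black one at px (283,215), and a blue one at px (304,257). The crop confirms the black one is the short_bolt and the blue one is the look-alike. The medium bolt is at (351,232). The rack is on the left with the long bolt at (180,239), and the keeper is open at the far left.

```bash
cat >> h.py <<'E'
def go(x,y,z,yaw=None):
    p,R=tool(); s=R.T@(np.array([x,y,z])-p)*100
    cur=np.degrees(np.arctan2(R[1,0],R[0,0])); t=0 if yaw is None else (cur-yaw+90)%180-90
    print("shift cm",s.round(2),"turn",round(t,1),"cur yaw",round(cur,1),"n rows>=",int(np.ceil(max(np.linalg.norm(s)/5,abs(t)/8.59))))
def rect(d,mask,z):
    "oriented rectangle of a mask projected to height z"
    c,_=cv2.findContours(mask.astype(np.uint8),0,2); c=max(c,key=cv2.contourArea).reshape(-1,2)
    P=atz(d,c,z)[:,:2]; r=cv2.minAreaRect((P*1000).astype(np.float32)); b=cv2.boxPoints(r)
    e=max([b[1]-b[0],b[2]-b[1]],key=np.linalg.norm)
    return np.array(r[0])/1000, sorted(np.round(r[1],1)), (np.degrees(np.arctan2(e[1],e[0]))+90)%180-90
E
python3 - <<'E'
from h import *
d=shot("top")
for l in("short_bolt","medium_bolt","long_bolt","keeper"):
    for m in nets.masks_of("top",l)[:2]:
        print(l,m["extent"],rect(d,m["pixels"],0.054 if l=="keeper" else .04 if l[0]=="l" else .018))
m=max(nets.masks_of("top","rack"),key=lambda m:m["confidence"]); M=cv2.dilate(m["pixels"].astype(np.uint8),np.ones((9,9)))>0
P=pts(d,M); q=P[(P[:,2]>.007)&(P[:,2]<.017)&(P[:,1]<.3)]
r=cv2.minAreaRect((q[:,:2]*1000).astype(np.float32));print("plate",r)
h=P[P[:,2]>.085];print("handle",h.mean(0),len(h))
E
```

```text
short_bolt [279.4, 202.0, 292.4, 231.7] (array([ 0.59948248, -0.15422719]), [np.float64(24.5), np.float64(78.6)], np.float32(-5.854225))
short_bolt [290.6, 246.4, 319.2, 265.2] (array([ 0.4934577 , -0.20873735]), [np.float64(27.1), np.float64(80.2)], np.float32(-67.84213))
medium_bolt [346.2, 213.4, 358.7, 254.1] (array([ 0.55813623, -0.33532697]), [np.float64(24.9), np.float64(109.9)], np.float32(6.348854))
long_bolt [173.9, 211.5, 185.8, 268.4] (array([0.52928137, 0.11417636]), [np.float64(23.5), np.float64(139.2)], np.float32(-0.2086029))
plate ((529.7391967773438, 186.9309844970703), (226.3009033203125, 182.14012145996094), 89.24018096923828)
handle [0.43791394 0.28145594 0.10017904] 39
```

```bash
python3 -c "
from h import *
go(.558,-.335,.15,6.3)"
```

```text
shift cm [ 40.84 -14.32   9.53] turn 13.9 cur yaw 20.2 n rows>= 9
```

```bash
python3 -m creep '[[5,-2,0,4,60],[10,-4,1,8,60],[15,-5.5,2,13.9,60],[20,-7,4,13.9,60],[25,-9,6,13.9,60],[29,-10.5,7.5,13.9,60],[33,-12,8.5,13.9,60],[37,-13.2,9.5,13.9,60],[40.8,-14.3,9.5,13.9,60],[40.8,-14.3,9.5,13.9,60],[40.8,-14.3,9.5,13.9,60],[40.8,-14.3,9.5,13.9,60]]' 40
python3 - <<'E'
from h import *
d=shot("wrist"); cv2.imwrite("pics/w1.png",d["image"])
for m in nets.masks_of("wrist","medium_bolt"):
    r=rect(d,m["pixels"],.018); print(m["confidence"],m["extent"],r)
    go(r[0][0],r[0][1],.0175,r[2])
E
```

```text
time_s: 2.4
ee_pos: [0.5568, -0.3366, 0.1504]
eef_rot: [0.0, 0.999, 0.054, -0.0]
contact_force: [0.2, -0.2, -0.4]
width: 0.0514
gripper_force: 0.0
0.76 [264.4, 133.2, 297.2, 255.7] (array([ 0.55945782, -0.33643967]), [np.float64(26.9), np.float64(114.2)], np.float32(7.64122))
shift cm [ 0.3  -0.04 13.31] turn -1.5 cur yaw 6.1 n rows>= 3
```

View pics/w1.png

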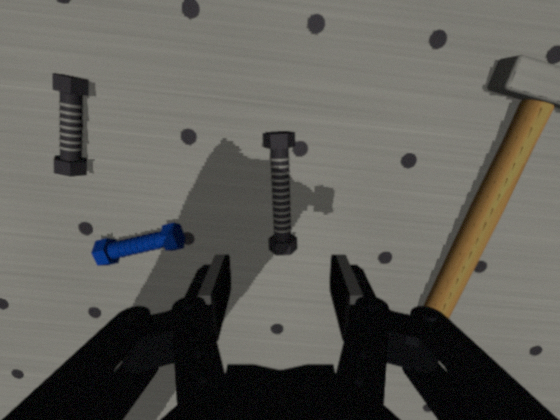

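The picture shows the medium bolt at (281,192), in line with the jaws. The short black bolt is at (70,125) and the blue one at (140,243).

```bash
python3 -m creep '[[0.2,0,4,-1.5,60],[0.3,0,8,-1.5,60],[0.3,0,11,-1.5,60],[0.3,0,13.3,-1.5,60],[0.3,0,13.3,-1.5,60],[0.3,0,13.3,-1.5,0],[0.3,0,13.3,-1.5,0],[0.3,0,13.3,-1.5,0],[0.3,0,13.3,-1.5,0],[0.3,0,13.3,-1.5,0],[0.3,0,13.3,-1.5,0]]' 60
python3 -m creep '[[0,0,-2,0,0],[0,0,-5,0,0],[0,0,-9,0,0],[0,0,-13,0,0],[0,0,-13,0,0]]'
python3 - <<'E'
from h import *
print(monitor.observe()["gripper_force"])
go(.53,.175,.15,-.3)
E
```

```text
time_s: 3.6
ee_pos: [0.5617, -0.336, 0.0196]
eef_rot: [0.001, 0.998, 0.067, 0.001]
contact_force: [-1.3, 0.6, 7.7]
width: 0.0136
gripper_force: 58.7
time_s: 4.1
ee_pos: [0.5638, -0.3366, 0.1549]
eef_rot: [0.003, 0.998, 0.068, 0.005]
contact_force: [1.0, 0.1, -1.3]
width: 0.0134
gripper_force: 59.1
59.055320620536804
shift cm [  3.55 -51.15   0.19] turn 8.0 cur yaw 7.7 n rows>= 11
```

```bash
python3 -m creep '[[0.3,-4,-1,1,0],[0.6,-8,-2,2,0],[1,-13,-3,3,0],[1.3,-18,-3,4,0],[1.6,-23,-3,5,0],[2,-28,-3,6,0],[2.3,-33,-3,7,0],[2.6,-38,-3,8,0],[3,-43,-3,8,0],[3.3,-48,-3,8,0],[3.5,-51.1,-3,8,0],[3.5,-51.1,-3,8,0]]'
python3 -m creep '[[0,0,0,0,0],[0,0,0,0,0],[0,0,0,0,0],[0,0,0,0,0]]'
python3 - <<'E'
from h import *
d=shot("wrist"); cv2.imwrite("pics/w2.png",d["image"])
for l in("medium_bolt","long_bolt","rack","keeper"):
  for m in nets.masks_of("wrist",l)[:2]:
    P=pts(d,m["pixels"]); print(l,m["confidence"],m["extent"],np.median(P,0),rect(d,m["pixels"],.031) if l=="long_bolt" else "")
E
```

```text
time_s: 5.3
ee_pos: [0.5247, 0.1824, 0.1776]
eef_rot: [-0.001, 1.0, 0.002, 0.0]
contact_force: [0.3, 1.1, -2.7]
width: 0.0133
gripper_force: 59.2
time_s: 5.7
ee_pos: [0.5267, 0.1748, 0.1773]
eef_rot: [0.0, 1.0, -0.003, 0.0]
contact_force: [-0.4, 0.1, -3.0]
width: 0.0134
gripper_force: 59.2
medium_bolt 0.97 [250.3, 167.0, 307.1, 371.6] [0.54260298 0.17552693 0.17671291] 
long_bolt 0.98 [322.8, 111.4, 362.3, 260.3] [0.5384889  0.11760178 0.03105085] (array([0.53022699, 0.11774348]), [np.float64(26.8), np.float64(142.4)], np.float32(-0.9439926))
long_bolt 0.46 [538.0, 1.6, 558.7, 42.5] [ 0.673672   -0.05880693  0.00669963] (array([ 0.66962952, -0.04060841]), [np.float64(11.1), np.float64(27.6)], np.float32(-17.242348))
rack 0.95 [113.2, 83.8, 391.9, 388.0] [0.54612476 0.20929346 0.01214849] 
keeper 0.85 [115.1, 177.9, 201.7, 384.5] [0.48435429 0.28886017 0.05441844]
```

View pics/w2.png

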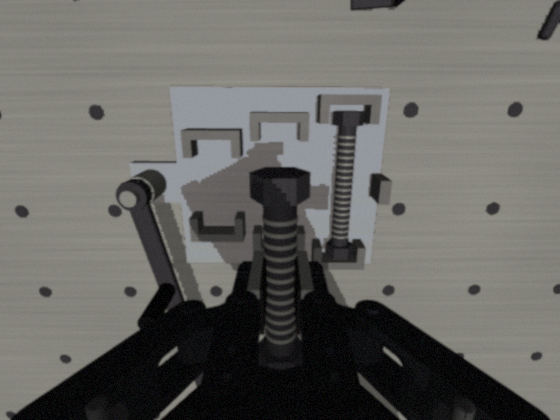

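The wrist view shows the medium bolt held along the slots. The rack pockets are at (212,140), (280,125) and (348,108), and the keeper pivot is at about (130,195). Next I measure the rack pose from the pocket tops, and the bolt's pose in the hand.

Run:
```python
from h import *
d=shot("wrist")
m=nets.masks_of("wrist","medium_bolt")[0]["pixels"]; P=pts(d,m); P=P[P[:,2]>.14]
p,R=tool(); print("tcp",p,np.degrees(np.arctan2(R[1,0],R[0,0])))
Q=(P-p)@R*1000; print("bolt tool mm", np.percentile(Q,[1,50,99],axis=0).round(1))
# head (far end) vs shaft: centre line per x bin
for a in range(-70,71,10):
    s=Q[(Q[:,0]>=a)&(Q[:,0]<a+10)]
    if len(s)>20: print(a,len(s),np.percentile(s[:,1],[3,50,97]).round(1),np.percentile(s[:,2],[3,50]).round(1))
A=np.ones((420,560),bool); W=pts(d,A); v,u=np.nonzero(d["z_map"]>0)
k=(W[:,2]>.0295)&(W[:,2]<.039)&(W[:,0]>.4)&(W[:,0]<.66)&(W[:,1]>.05)&(W[:,1]<.28)
b=np.zeros((420,560),np.uint8); b[v[k],u[k]]=1
lb=nets.masks_of("wrist","long_bolt")[0]["pixels"]; b[cv2.dilate(lb.astype(np.uint8),np.ones((3,3)))>0]=0
n,L,S,_=cv2.connectedComponentsWithStats(b)
for i in range(1,n):
    if S[i,4]>60:
        X=pts(d,L==i); print(S[i],X.mean(0).round(4),"x",np.percentile(X[:,0],[1,99]).round(4),"y",np.percentile(X[:,1],[1,99]).round(4), rect(d,L==i,.034))
k=(W[:,2]>.008)&(W[:,2]<.016)&(W[:,0]>.4)&(W[:,0]<.66)&(W[:,1]>.05)&(W[:,1]<.33)
w=W[k]; top=[]
for y in np.arange(.085,.265,.01):
    s=w[abs(w[:,1]-y)<.004]; top.append((y,np.percentile(s[:,0],99.5)))
top=np.array(top); f=np.polyfit(top[:,0],top[:,1],1); print("plate far edge x(y)",f,np.polyval(f,.175))
```

```text
tcp [0.52645521 0.17593671 0.17735595] -0.2509392596260948
bolt tool mm [[-48.1 -13.1  -4.8]
 [ 16.6  -0.8   0.6]
 [ 53.5  11.6  15.2]]
-60 33 [-12.6 -10.7  11.2] [0.5 2.8]
-50 921 [-11.8  -0.9  10.4] [-4.6  0.3]
-40 451 [-7.8 -0.4  7.1] [-1.1  0.8]
-30 479 [-7.8 -0.9  6.7] [-1.   0.6]
-20 451 [-7.4 -0.9  6.2] [-1.1  0.5]
-10 471 [-6.9 -0.8  5.6] [-1.1  0.6]
0 516 [-7.1 -0.4  5.9] [-1.1  0.6]
10 595 [-8.1 -0.8  6.9] [-0.9  0.9]
20 692 [-8.3 -0.8  6.8] [-0.8  1. ]
30 690 [-8.2 -0.8  7.1] [-0.9  1. ]
40 1127 [-13.5  -0.8  12.1] [-4.8 -3.3]
50 1017 [-12.7  -0.8  11.2] [-4.7  2. ]
[ 320   94   63   30 1035] [0.6064 0.1157 0.0335] x [0.5914 0.6149] y [0.0905 0.1413] (array([0.60313293, 0.11608529]), [np.float64(23.4), np.float64(51.6)], np.float32(89.82109))
[250 112  61  30 944] [0.5922 0.176  0.0336] x [0.5771 0.6008] y [0.1508 0.2012] (array([0.58872699, 0.1760575 ]), [np.float64(24.2), np.float64(50.9)], np.float32(89.22684))
[182 130  60  28 933] [0.5778 0.2356 0.0336] x [0.5628 0.5862] y [0.2107 0.2606] (array([0.57444879, 0.23553035]), [np.float64(23.4), np.float64(50.7)], np.float
[... 255 characters left out ...]
 [0.2117 0.2624] (array([0.49332413, 0.23694136]), [np.float64(25.0), np.float64(51.7)], np.float32(89.74284))
[253 232  11  19 173] [0.4802 0.1987 0.0336] x [0.4706 0.4892] y [0.1941 0.2029] (array([0.48056012, 0.19798505]), [np.float64(9.8), np.float64(19.3)], np.float32(-0.2637787))
[296 232  10  19 169] [0.4801 0.1561 0.0335] x [0.4705 0.4887] y [0.152  0.1599] (array([0.48036264, 0.15635782]), [np.float64(8.9), np.float64(19.3)], np.float32(-0.2788391))
[314 246  53  24 667] [0.4589 0.1154 0.0335] x [0.4489 0.4732] y [0.0922 0.1429] (array([0.46207813, 0.11768539]), [np.float64(25.6), np.float64(51.3)], np.float32(89.68271))
plate far edge x(y) [0.01183831 0.62016126] 0.6222329651337273
```

```bash
cat >> h.py <<'E'
def held(d,label):
    m=nets.masks_of("wrist",label)[0]["pixels"]; p,R=tool(); Q=(pts(d,m)-p)@R*1000
    Q=Q[(Q[:,2]>-9)&(Q[:,2]<-3)&(abs(Q[:,1])<15)]
    a=Q[Q[:,0]<0]; b=Q[Q[:,0]>0]
    for s in(a,b): print(len(s),np.percentile(s[:,0],[2,50,98]).round(1),np.median(s,0).round(1))
E
python3 - <<'E'
from h import *
held(shot("wrist"),"medium_bolt")
go(.5328,.1768,.034,-.7)
E
```

```text
206 [-48.  -45.3 -43.4] [-45.3  -0.4  -4. ]
907 [41.7 47.7 53.4] [47.7 -0.9 -3.9]
shift cm [ 0.64 -0.07 14.34] turn 0.5 cur yaw -0.2 n rows>= 3
```

```bash
python3 -m creep '[[0.7,0,4,0.5,0],[0.75,0,8,0.5,0],[0.75,0,11,0.5,0],[0.75,0,13,0.5,0],[0.75,0,13.6,0.5,0],[0.75,0,14,0.5,0],[0.75,0,14.2,0.5,0],[0.75,0,14.2,0.5,0],[0.75,0,14.2,0.5,0]]'
```

```text
time_s: 7.1
ee_pos: [0.5346, 0.1762, 0.0363]
eef_rot: [-0.0, 1.0, -0.007, 0.001]
contact_force: [0.3, 0.5, -2.6]
width: 0.0135
gripper_force: 59.2
```

```bash
python3 -m creep '[[0,0,0.3,0,0],[0,0,0.45,0,0],[0,0,0.5,0,0],[0,0,0.5,0,0],[0,0,0.5,0,0]]'
```

```text
time_s: 7.6
ee_pos: [0.5343, 0.1761, 0.0315]
eef_rot: [0.0, 1.0, -0.007, 0.0]
contact_force: [-4.6, -1.7, 11.1]
width: 0.0135
gripper_force: 60.8
```

```bash
python3 -m creep '[[0,0,0.45,0,45],[0,0,0.45,0,45],[0,0,0.45,0,45],[0,0,0.45,0,45],[0,0,-2,0,45],[0,0,-6,0,45],[0,0,-10,0,45],[0,0,-14,0,45],[0,0,-14.5,0,45],[0,0,-14.5,0,45]]'
python3 - <<'E'
from h import *
d=shot("wrist"); cv2.imwrite("pics/w3.png",d["image"])
for l in("medium_bolt","long_bolt"):
  for m in nets.masks_of("wrist",l)[:2]:
    P=pts(d,m["pixels"]); print(l,m["confidence"],m["extent"],np.median(P,0),P[:,2].max(),rect(d,m["pixels"],.031))
go(.6,-.154,.15,-6)
E
```

```text
time_s: 8.6
ee_pos: [0.5347, 0.1763, 0.1768]
eef_rot: [-0.0, 1.0, -0.007, 0.001]
contact_force: [-0.1, 0.1, -1.2]
width: 0.0381
gripper_force: 0.0
medium_bolt 0.77 [265.9, 135.6, 294.2, 255.9] [0.53628056 0.17704969 0.03097273] 0.03735026972040589 (array([0.53150861, 0.17662808]), [np.float64(26.6), np.float64(115.3)], np.float32(-0.47717285))
long_bolt 0.68 [327.1, 121.0, 364.5, 266.8] [0.54237066 0.11734595 0.03095113] 0.03753479249938352 (array([0.5307583 , 0.11689153]), [np.float64(26.5), np.float64(142.6)], np.float32(0.039970398))
shift cm [ 7.12 32.87  2.38] turn 5.3 cur yaw -0.7 n rows>= 7
```

View pics/w3.png

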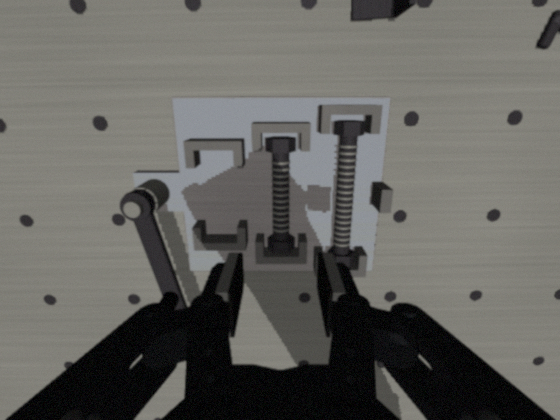

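The medium bolt lies down in the middle slot at (281,195), level with the long bolt (346,190). Now the short bolt.

```bash
python3 -m creep '[[1,4,0,1,60],[2,9,0,2,60],[3,14,0,3,60],[4,19,0.5,4,60],[5,24,1,5,60],[6,29,2,5.3,60],[7,32.9,2.4,5.3,60],[7.1,32.9,2.4,5.3,60],[7.1,32.9,2.4,5.3,60],[7.1,32.9,2.4,5.3,60],[7.1,32.9,2.4,5.3,60],[7.1,32.9,2.4,5.3,60]]'
python3 - <<'E'
from h import *
d=shot("wrist")
for m in nets.masks_of("wrist","short_bolt"):
    r=rect(d,m["pixels"],.018); print(m["confidence"],m["extent"],r,"BGR",d["image"][m["pixels"]].mean(0))
    go(r[0][0],r[0][1],.019,r[2])
E
```

```text
time_s: 9.95
ee_pos: [0.6007, -0.1525, 0.1514]
eef_rot: [-0.0, 0.999, -0.052, 0.0]
contact_force: [-0.4, 1.0, -1.1]
width: 0.0511
gripper_force: 0.0
0.71 [266.0, 153.3, 295.0, 242.8] (array([ 0.60095386, -0.15283237]), [np.float64(26.0), np.float64(85.0)], np.float32(-5.9336395)) BGR [36.666001   36.37343984 37.56365452]
shift cm [ 0.02 -0.03 13.25] turn -0.0 cur yaw -6.0 n rows>= 3
0.56 [299.9, 264.3, 388.5, 316.3] (array([ 0.48877658, -0.17945665]), [np.float64(26.0), np.float64(31.6)], np.float32(11.177879)) BGR [98.75729167 47.015625   18.66458333]
shift cm [-10.86   3.79  13.25] turn -17.2 cur yaw -6.0 n rows>= 4
```

```bash
python3 -m creep '[[0,0,4,0,60],[0,0,8,0,60],[0,0,11,0,60],[0,0,13.3,0,60],[0,0,13.3,0,60],[0,0,13.3,0,0],[0,0,13.3,0,0],[0,0,13.3,0,0],[0,0,13.3,0,0],[0,0,13.3,0,0],[0,0,13.3,0,0]]' 60
python3 -m creep '[[0,0,-2,0,0],[0,0,-5,0,0],[0,0,-9,0,0],[0,0,-13,0,0],[0,0,-15.5,0,0],[0,0,-16,0,0],[0,0,-16,0,0]]'
python3 - <<'E'
from h import *
held(shot("wrist"),"short_bolt")
go(.5337,.2364,.18,-.7)
E
```

```text
time_s: 11.15
ee_pos: [0.6019, -0.1542, 0.0205]
eef_rot: [0.0, 0.999, -0.053, 0.002]
contact_force: [-1.9, -0.5, 6.7]
width: 0.0134
gripper_force: 58.7
time_s: 11.85
ee_pos: [0.601, -0.154, 0.1793]
eef_rot: [0.0, 0.999, -0.053, 0.001]
contact_force: [-0.0, 1.0, -2.6]
width: 0.0138
gripper_force: 58.8
696 [-39.3 -32.3 -27.3] [-32.3  -1.   -5.4]
1032 [28.3 34.6 40.3] [34.6 -0.5 -5.5]
shift cm [-10.69 -38.1   -0.28] turn -5.3 cur yaw -6.0 n rows>= 8
```

```bash
python3 -m creep '[[-1,-4,0,-1,0],[-2,-9,0,-2,0],[-3.5,-14,0,-3,0],[-5,-19,0,-4,0],[-6.5,-24,0,-5,0],[-8,-29,0,-5.3,0],[-9.5,-34,0,-5.3,0],[-10.7,-38.1,0,-5.3,0],[-10.7,-38.1,0,-5.3,0],[-10.7,-38.1,0,-5.3,0],[-10.7,-38.1,0,-5.3,0],[-10.7,-38.1,0,-5.3,0]]'
python3 -m creep '[[0,0,0,0,0],[0,0,0,0,0],[0,0,0,0,0]]'
python3 - <<'E'
from h import *
d=shot("wrist"); held(d,"short_bolt")
W=pts(d,np.ones((420,560),bool)); v,u=np.nonzero(d["z_map"]>0)
k=(W[:,2]>.0295)&(W[:,2]<.039)&(W[:,0]>.4)&(W[:,0]<.66)&(W[:,1]>.05)&(W[:,1]<.28)
b=np.zeros((420,560),np.uint8); b[v[k],u[k]]=1
n,L,S,_=cv2.connectedComponentsWithStats(b)
for i in range(1,n):
    if S[i,4]>60:
        X=pts(d,L==i); print(S[i],"x",np.percentile(X[:,0],[1,99]).round(4),"y",np.percentile(X[:,1],[1,99]).round(4))
go(.5331,.2358,.036,-.7)
E
```

```text
time_s: 13.15
ee_pos: [0.5348, 0.2341, 0.1775]
eef_rot: [0.001, 1.0, -0.008, -0.0]
contact_force: [-0.8, -0.4, -1.3]
width: 0.0132
gripper_force: 58.9
time_s: 13.45
ee_pos: [0.5345, 0.2357, 0.1784]
eef_rot: [0.0, 1.0, -0.007, 0.0]
contact_force: [-0.5, -0.4, -1.4]
width: 0.0135
gripper_force: 58.9
396 [-40.1 -34.1 -28.7] [-34.1  -0.7  -3.5]
463 [27.5 33.2 39.2] [33.2 -0.2 -3.4]
[ 387  103   66   29 1041] x [0.5913 0.6147] y [0.09   0.1414]
[ 372  119   59  156 2778] x [0.4495 0.6008] y [0.0929 0.143 ]
[318 121  61  29 968] x [0.5771 0.6008] y [0.1507 0.2016]
[ 329  136   30  116 1664] x [0.4779 0.5873] y [0.1673 0.187 ]
[251 139  58  28 896] x [0.5627 0.5864] y [0.2109 0.2615]
[437 184  20  25 160] x [0.5208 0.5427] y [0.0768 0.0872]
[253 227  11  22 156] x [0.4805 0.5016] y [0.2541 0.2626]
[297 228  10  21 151] x [0.4801 0.5002] y [0.2123 0.2203]
[314 238  54  24 724] x [0.4648 0.489 ] y [0.1522 0.2029]
shift cm [-0.14  0.03 14.24] turn -0.1 cur yaw -0.8 n rows>= 3
```

```bash
python3 -m creep '[[-0.1,0,4,0,0],[-0.1,0,8,0,0],[-0.1,0,11,0,0],[-0.1,0,13,0,0],[-0.1,0,13.8,0,0],[-0.1,0,14.2,0,0],[-0.1,0,14.4,0,0],[-0.1,0,14.6,0,0],[-0.1,0,14.75,0,0],[-0.1,0,14.75,0,0],[-0.1,0,14.75,0,0]]'
```

```text
time_s: 14.65
ee_pos: [0.5341, 0.2366, 0.0325]
eef_rot: [-0.0, 1.0, -0.007, 0.001]
contact_force: [-4.2, 0.1, 7.0]
width: 0.0135
gripper_force: 59.9
```

```bash
python3 -m creep '[[0,0,0,0,40],[0,0,0,0,40],[0,0,0,0,40],[0,0,0,0,40],[0,0,-2,0,40],[0,0,-6,0,40],[0,0,-10,0,40],[0,0,-14,0,40],[0,0,-14.5,0,40],[0,0,-14.5,0,40],[0,0,-14.5,0,40]]'
python3 - <<'E'
from h import *
d=shot("wrist"); cv2.imwrite("pics/w4.png",d["image"])
for l in("short_bolt","medium_bolt","long_bolt"):
  for m in nets.masks_of("wrist",l)[:3]:
    P=pts(d,m["pixels"]); print(l,m["confidence"],m["extent"],np.median(P,0),P[:,2].max(),rect(d,m["pixels"],.031))
W=pts(d,np.ones((420,560),bool)); h=W[(W[:,2]>.075)&(W[:,2]<.112)&(W[:,1]>.24)&(W[:,0]<.6)]
print("high wrist",len(h),np.percentile(h,[2,50,98],axis=0).round(4) if len(h) else "")
d=shot("top"); W=pts(d,np.ones((420,560),bool))
h=W[(W[:,2]>.085)&(W[:,2]<.112)&(W[:,1]>.24)&(W[:,0]<.48)&(W[:,0]>.38)];print("handle top",len(h),np.percentile(h,[2,50,98],axis=0).round(4))
E
```

```text
time_s: 15.75
ee_pos: [0.5328, 0.2359, 0.1746]
eef_rot: [0.0, 1.0, -0.007, -0.001]
contact_force: [-0.9, -0.6, -0.5]
width: 0.0342
gripper_force: 0.0
short_bolt 0.94 [263.9, 152.5, 294.3, 238.1] [0.53697522 0.23753952 0.03103029] 0.037769385570429304 (array([0.53323395, 0.23721556]), [np.float64(26.7), np.float64(84.8)], np.float32(-0.8594818))
medium_bolt 0.77 [325.3, 135.7, 361.4, 250.6] [0.53720062 0.17872489 0.03100771] 0.03728280152452551 (array([0.53232233, 0.17850095]), [np.float64(26.8), np.float64(112.7)], np.float32(-0.5716934))
long_bolt 0.98 [384.8, 115.1, 434.4, 266.8] [0.53834684 0.11913354 0.03088253] 0.03736686195437244 (array([0.53026868, 0.11880394]), [np.float64(26.6), np.float64(143.9)], np.float32(-0.70961))
long_bolt 0.53 [186.7, 89.8, 460.5, 361.3] [0.54302276 0.19718638 0.01218828] 0.19774769608292875 (array([0.53601172, 0.19616985]), [np.float64(175.1), np.float64(253.7)], np.float32(88.70685))
high wrist 0 
handle top 41 [[0.4319 0.2758 0.0871]
 [0.437  0.2806 0.103 ]
 [0.4442 0.2899 0.1079]]
```

View pics/w4.png

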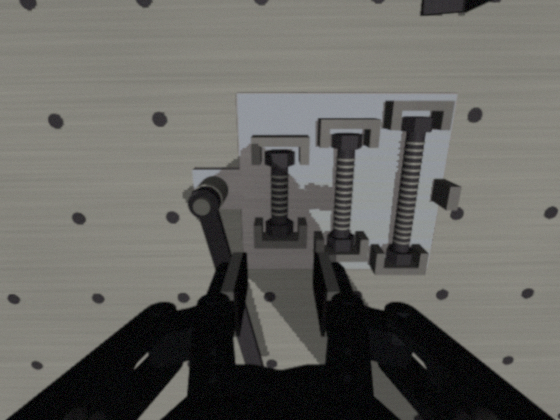

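All three bolts are down, with shafts at equal height (0.031) and centres at (279,195), (343,193) and (408,190). Next is the keeper handle, at about (0.439, 0.281).

```bash
python3 -c "
from h import *
print(np.round(monitor.observe()['joint_positions'],2))
go(.439,.281,.175,12)"
```

```text
[-0.1   0.28 -0.47  1.7   0.14  1.19 -2.18]
shift cm [-9.44 -4.37 -0.02] turn -12.7 cur yaw -0.7 n rows>= 3
```

```bash
python3 -m creep '[[-3,-1.5,0,-5,50],[-6.5,-3,0,-10,50],[-9.4,-4.4,0,-12.7,50],[-9.4,-4.4,0,-12.7,50],[-9.4,-4.4,0,-12.7,50],[-9.4,-4.4,0,-12.7,50],[-9.4,-4.4,0,-12.7,50]]' 25
python3 - <<'E'
from h import *
print(np.round(monitor.observe()['joint_positions'],2), tool()[0])
d=shot("wrist"); cv2.imwrite("pics/w5.png",d["image"])
W=pts(d,np.ones((420,560),bool)); v,u=np.nonzero(d["z_map"]>0)
p=tool()[0]
k=(W[:,2]>.096)&(W[:,2]<.112)&(np.hypot(*(W[:,:2]-p[:2]).T)<.04)
h=W[k]; print(len(h),np.percentile(h,[2,50,98],axis=0).round(4),np.c_[u,v][k].mean(0))
go(h[:,0].min()/2+h[:,0].max()/2,h[:,1].min()/2+h[:,1].max()/2,.082,12)
E
```

```text
time_s: 16.7
ee_pos: [0.4407, 0.2808, 0.1756]
eef_rot: [0.0, 0.995, 0.103, -0.0]
contact_force: [0.5, 0.3, -0.2]
width: 0.0426
gripper_force: 0.0
[-0.14  0.17 -0.56  1.84  0.1   1.16 -2.1 ] [0.44074373 0.28080901 0.17558557]
415 [[0.4345 0.2767 0.0968]
 [0.4426 0.2839 0.1034]
 [0.4485 0.2908 0.105 ]] [276.50120482 222.79277108]
shift cm [ 0.14 -0.26  9.36] turn -0.1 cur yaw 11.9 n rows>= 2
```

View pics/w5.png

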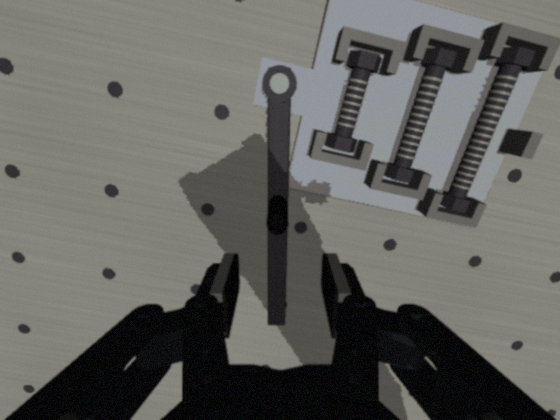

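The handle is at (277,215), centred between the jaws. The bar runs straight along the tool's x, with the pivot at (279,82).

```bash
python3 -m creep '[[0.1,-0.2,4,0,50],[0.1,-0.2,8,0,50],[0.1,-0.2,9.3,0,50],[0.1,-0.2,9.3,0,50],[0.1,-0.2,9.3,0,0],[0.1,-0.2,9.3,0,0],[0.1,-0.2,9.3,0,0],[0.1,-0.2,9.3,0,0],[0.1,-0.2,9.3,0,0],[0.1,-0.2,9.3,0,0]]' 25
python3 - <<'E'
from h import *
p,R=tool(); piv=np.array([.5343,.3018]); yaw=np.degrees(np.arctan2(R[1,0],R[0,0]))
v=p[:2]-piv; r=np.hypot(*v); a=np.degrees(np.arctan2(v[1],v[0]))%360; print(p,r,a,yaw)
# pivot along tool x at .095; arc in tool axes, to end direction 269.3
for t in (9,18,27,36,45,54,63,72,269.3-a):
    b=np.radians(a+t); g=np.array([*(piv+r*np.array([np.cos(b),np.sin(b)])),p[2]])
    print(round(t,1),((R.T@(g-p))*100).round(2)[:2])
E
```

```text
time_s: 17.75
ee_pos: [0.4416, 0.2843, 0.0847]
eef_rot: [-0.001, 0.995, 0.104, 0.002]
contact_force: [-0.2, -0.5, 6.7]
width: 0.0154
gripper_force: 25.9
[0.44164142 0.28432837 0.08471391] 0.09429140888119913 190.67827270177236 11.945163402620924
9 [0.08 1.48]
18 [0.4  2.92]
27 [0.93 4.3 ]
36 [1.68 5.58]
45 [2.61 6.73]
54 [3.72 7.71]
63 [4.96 8.51]
72 [6.32 9.11]
78.6 [7.36 9.41]
```

```bash
python3 -m creep '[[0.02,0.75,0,-4,0],[0.08,1.5,0,-9,0],[0.22,2.2,0,-13,0],[0.4,2.9,0,-18,0],[0.65,3.6,0,-22,0],[0.93,4.3,0,-27,0],[1.28,4.95,0,-31,0],[1.68,5.6,0,-36,0],[2.12,6.15,0,-40,0],[2.6,6.7,0,-45,0],[2.6,6.7,0,-45,0],[2.6,6.7,0,-45,0]]'
python3 - <<'E'
from h import *
p,R=tool(); piv=np.array([.5343,.3018]); yaw=np.degrees(np.arctan2(R[1,0],R[0,0]))
v=p[:2]-piv; r=np.hypot(*v); a=np.degrees(np.arctan2(v[1],v[0]))%360; print(p,r,a,yaw)
for t in (8,16,24,269.3-a):
    b=np.radians(a+t); g=np.array([*(piv+.0945*np.array([np.cos(b),np.sin(b)])),p[2]])
    print(round(t,1),((R.T@(g-p))*100).round(2)[:2])
E
```

```text
time_s: 18.95
ee_pos: [0.4812, 0.2238, 0.0847]
eef_rot: [0.0, 0.879, 0.477, 0.001]
contact_force: [-0.1, -1.1, 8.0]
width: 0.0156
gripper_force: 26.1
[0.48115012 0.22383695 0.08471862] 0.09435649120261735 235.71650901219078 56.942063396126635
8 [0.05 1.32]
16 [0.3  2.61]
24 [0.72 3.86]
33.6 [1.45 5.26]
```

```bash
python3 -m creep '[[0.02,0.65,0,-4,0],[0.05,1.3,0,-8,0],[0.15,2,0,-12,0],[0.3,2.6,0,-16,0],[0.48,3.25,0,-20,0],[0.72,3.9,0,-24,0],[1.05,4.6,0,-29,0],[1.45,5.25,0,-33.5,0],[1.45,5.25,0,-33.5,0],[1.45,5.25,0,-33.5,0],[1.45,5.25,0,-33.5,0]]'
python3 - <<'E'
from h import *
p,R=tool(); print(p,np.arctan2(R[1,0],R[0,0])*57.3, "err cm to (.533,.2073)",(R.T@(np.array([.5331,.2073,p[2]])-p)*100).round(2))
E
```

```text
time_s: 20.05
ee_pos: [0.5328, 0.2079, 0.0848]
eef_rot: [0.001, 0.704, 0.71, 0.001]
contact_force: [-1.2, 1.0, 7.0]
width: 0.0151
gripper_force: 26.0
[0.53284315 0.20792579 0.08476279] 90.48302607208856 err cm to (.533,.2073) [-0.06  0.03 -0.  ]
```

Within about 0.01 rad of square by the handle position. I release, rise and check.

```bash
python3 -m creep '[[0,0,0,0,30],[0,0,0,0,45],[0,0,0,0,45],[0,0,0,0,45],[0,0,0,0,45],[0,0,-4,0,45],[0,0,-8,0,45],[0,0,-12,0,45],[-4,0,-12,0,45],[-8,0,-12,0,45],[-8,0,-12,0,45],[-8,0,-12,0,45]]'
python3 - <<'E'
from h import *
print(tool()[0])
for n in("wrist","top"):
    d=shot(n); cv2.imwrite(f"pics/{n}6.png",d["image"])
    W=pts(d,np.ones((420,560),bool))
    k=(abs(W[:,2]-.054)<.006)&(abs(W[:,0]-.533)<.07)&(W[:,1]>.06)&(W[:,1]<.29)
    w=W[k]; f=np.polyfit(w[:,1],w[:,0],1) if k.sum()>20 else None; print(n,"bar dx/dy",f,k.sum(), w[:,1].min() if k.sum() else "")
    for l in("short_bolt","medium_bolt","long_bolt"):
        for m in nets.masks_of(n,l)[:2]: P=pts(d,m["pixels"]); print(l,round(m["confidence"],2),m["extent"],np.median(P,0).round(3))
E
```

```text
time_s: 21.25
ee_pos: [0.5324, 0.126, 0.2028]
eef_rot: [0.0, 0.705, 0.709, -0.0]
contact_force: [0.1, 1.8, 0.8]
width: 0.0387
gripper_force: 0.0
[0.53244769 0.12595144 0.20280421]
wrist bar dx/dy [0.00114478 0.53323741] 4531 0.07834261620344785
short_bolt 0.6 [236.7, 51.0, 322.9, 85.3] [0.521 0.237 0.031]
short_bolt 0.39 [181.5, 1.6, 378.5, 242.9] [0.533 0.2   0.012]
medium_bolt 0.8 [220.0, 118.3, 338.7, 154.1] [0.521 0.178 0.031]
long_bolt 0.74 [207.3, 181.6, 346.9, 211.3] [0.52  0.118 0.031]
long_bolt 0.17 [411.6, 184.6, 560.0, 242.4] [0.762 0.091 0.005]
top bar dx/dy [-0.03035039  0.53435933] 229 0.07907251654068906
short_bolt 0.8 [290.4, 249.3, 319.2, 266.8] [ 0.494 -0.206  0.02 ]
short_bolt 0.25 [159.3, 235.3, 193.6, 244.4] [0.531 0.12  0.054]
medium_bolt 0.16 [184.4, 122.5, 200.5, 185.9] [0.76  0.098 0.006]
long_bolt 0.89 [172.0, 212.2, 187.7, 269.9] [0.519 0.114 0.031]
```

View pics/wrist6.png

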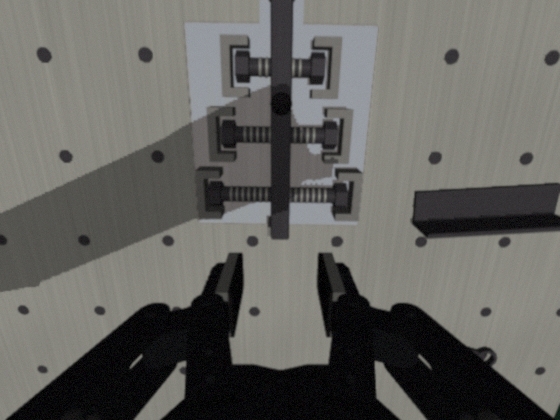

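The bar lies square across the slots at (281,130), with its tip over the stub at (280,232). All three bolts are down beneath it, and the arm is clear.

```bash
python3 -c "
from workcell import ticket
print(ticket.sign_off())"
```

```text
the job is handed in; nothing more can be done
None
```

Both loose bolts lie fully down and released in their own slots, the keeper measured square to within about 0.03 rad with its tip over the rest stub, and the job was handed in at about 21 s; sign-off gave no verdict.

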